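# Weigh a bearing housing on the two-pan balance

### The job

Weigh the grey bearing housing: first stand it on the balance's square pan and let go, then stand weights from the set (600 g, 300 g, 150 g) on the round pan until the beam is as near level as they can bring it, with the pointer between the two marks. Leave the weights you do not need standing on the bench, and do not disturb the other things on the bench.

Things in the scene. Friction and masses are not known exactly. Their poses are not given: they have to be found in the camera images.
- housing_center (a point): Centre (33 mm above its underside, half-way up) of the bearing housing: a grey-painted casting of unknown mass, 0.39 to 0.95 kg. Foot 110 mm (its x) by 34 mm (its y) by 14 mm high; on it, in the middle, a round hub 60 mm across with its axis along y and its flat faces 34 mm apart, top 66 mm above the underside. z up. Stands on the bench; can be gripped across the 34 mm between the hub's flat faces (along y).
- square_pan_top (a point): Centre of the top face of the balance's square pan (140 x 140 mm, 6 mm thick steel, no rim), the one at the balance's +y end; 110 mm above the bench when the beam is level. The linkage keeps both pans horizontal, so where a load stands on its pan does not matter. z up, x and y along the balance's own x and y; the beam lies along y.
- round_pan_top (a point): Centre of the top face of the balance's round pan (160 mm across, 6 mm thick steel, no rim), at the balance's -y end, 320 mm from the square one; 110 mm above the bench when the beam is level. Axes as for the square pan.
- beam (a joint): Tilt of the balance beam (rad): 0 level, positive when the square pan is down, stops at +0.24 and -0.24 (a pan then is 38 mm above or below level). Between the stops it is proportional to the difference in load: 0.055 rad for each 150 g; it settles within about 1 s. A pointer rises from the beam in front of a white scale plate between the pans (top 300 mm above the bench); it stays between the plate's two black marks while the tilt is within 0.033 rad.
- weight_large_center (a point): Centre (half-way up) of the large weight, 600 g: a steel cylinder 44 mm across and 46 mm high with a narrower knob on top, 76 mm high overall, standing on the bench, z up. Can be gripped by the cylinder. The three weights are 600 g (44 mm across), 300 g (34 mm) and 150 g (27 mm).
- weight_medium_center (a point): Centre (half-way up) of the medium weight, 300 g: a steel cylinder 34 mm across and 42 mm high with a narrower knob on top, 68 mm high overall, standing on the bench, z up. Can be gripped by the cylinder. The three weights are 600 g (44 mm across), 300 g (34 mm) and 150 g (27 mm).
- weight_small_center (a point): Centre (half-way up) of the small weight, 150 g: a steel cylinder 27 mm across and 34 mm high with a narrower knob on top, 60 mm high overall, standing on the bench, z up. Can be gripped by the cylinder. The three weights are 600 g (44 mm across), 300 g (34 mm) and 150 g (27 mm).
- mug: Bystander, leave it alone: white mug, 76 mm across and 90 mm high, handle to one side; origin at the centre of its underside.
- meter: Bystander, leave it alone: grey hand-held meter with a display and a dial, 90 x 170 x 40 mm; origin at the centre of its underside.
- disc: Bystander, leave it alone: plain flat aluminium disc, 80 mm across and 16 mm thick; origin at the centre of its underside.
- oil: Bystander, leave it alone: white plastic bottle with black cap, 50 mm across and 120 mm high; origin at the centre of its underside.
- jig_block: Bystander, leave it alone: aluminium block 60 x 40 x 30 mm; origin at the centre of its underside.
- screwdriver: Bystander, leave it alone: screwdriver lying on the bench, 150 mm long.
- wrench: Bystander, leave it alone: open wrench lying on the bench, 160 mm long.

How it is judged (in metres and radians):
On the way, in this order (a step that is already met when the one before it is completed fails the run):
1. the housing stands on the square pan and has weighed it down (horizontal distance between housing_center and square_pan_top below 0.055 m and z of housing_center in the frame of square_pan_top between 0.026 and 0.04 m and angle between housing_center's own z axis and vertical below 0.1 rad and value of joint beam above 0.1 rad and contact force between the fingers and housing below 0.2 N), for 0.2 s.
2. weights on the round pan bring the beam level, the housing still on its pan (horizontal distance between housing_center and square_pan_top below 0.055 m and z of housing_center in the frame of square_pan_top between 0.026 and 0.04 m and angle between housing_center's own z axis and vertical below 0.1 rad and value of joint beam between -0.033 and 0.033 rad and velocity of joint beam between -0.03 and 0.03 rad/s and ((horizontal distance between weight_large_center and round_pan_top below 0.082 m and z of weight_large_center in the frame of round_pan_top between 0.031 and 0.045 m and angle between weight_large_center's own z axis and vertical below 0.1 rad) or (horizontal distance between weight_medium_center and round_pan_top below 0.082 m and z of weight_medium_center in the frame of round_pan_top between 0.027 and 0.041 m and angle between weight_medium_center's own z axis and vertical below 0.1 rad) or (horizontal distance between weight_small_center and round_pan_top below 0.082 m and z of weight_small_center in the frame of round_pan_top between 0.023 and 0.037 m and angle between weight_small_center's own z axis and vertical below 0.1 rad))), for 0.3 s.
At the end, for the whole second after the job is handed in: The housing stands upright on the square pan (its centre within 55 mm of the pan's centre), the beam is at rest within 0.033 rad of level (pointer between the marks), at least one weight stands on the round pan, and every weight stands upright either on the round pan or on the bench (all of step 2 and ((horizontal distance between weight_large_center and round_pan_top below 0.082 m and z of weight_large_center in the frame of round_pan_top between 0.031 and 0.045 m and angle between weight_large_center's own z axis and vertical below 0.1 rad) or (height (world z) of weight_large_center below 0.048 m and angle between weight_large_center's own z axis and vertical below 0.1 rad)) and ((horizontal distance between weight_medium_center and round_pan_top below 0.082 m and z of weight_medium_center in the frame of round_pan_top between 0.027 and 0.041 m and angle between weight_medium_center's own z axis and vertical below 0.1 rad) or (height (world z) of weight_medium_center below 0.044 m and angle between weight_medium_center's own z axis and vertical below 0.1 rad)) and ((horizontal distance between weight_small_center and round_pan_top below 0.082 m and z of weight_small_center in the frame of round_pan_top between 0.023 and 0.037 m and angle between weight_small_center's own z axis and vertical below 0.1 rad) or (height (world z) of weight_small_center below 0.04 m and angle between weight_small_center's own z axis and vertical below 0.1 rad))); the robot touches nothing.
It fails at once if a bystander was moved more than 30 mm (distance of any of mug, meter, disc, oil, jig_block, screwdriver, wrench from where it was at the start of the episode above 0.03 m).
It also fails if it takes over 72 s, if anything falls off the work surface, if the arm or the gripper's body presses on something with over 40 N, if the wrist force passes 120 N, or if a joint passes its speed limit or range.

### The arm

A 6-joint arm with a two-finger parallel gripper is mounted at the origin on the work surface. World frame = base frame: x ahead of the robot, y to its left, z up, the work surface at z = 0. Lengths are in mm, angles in rad, forces in N, time in s.
With the tool pointing down it reaches from about 350 to 775 mm from the base axis. Payload 7.3 kg.
Tool frame: the origin (TCP) lies at the very end of the fingers, on their centre line; the grasp point (between the pads) lies 19 mm behind it; z points along the fingers, y is the line along which they close (so a half turn about z gives the same grasp; the last joint's range is limited). The gripper opens to 92 mm and grips with 3 to 60 N. Pads are 19 mm wide; open, the fingers measure 130 mm over their backs; the gripper's body (75 mm by 190 mm) begins 47 mm behind the grasp point.
Start: joints at [-1.302, 0.342, 1.524, -0, 1.275, -0.146], TCP at [211.603, -480.492, 189.241] pointing down, gripper open.
Joint ranges: [-2.53, 2.53], [-0.77, 2.02], [0.04, 2.7], [-1, 4.14], [0.28, 2.66], [-3.11, 3.11]. Speed limits (rad/s): [2.57, 2.57, 3.14, 3.14, 3.14, 3.14].

### API

Orientations are given as a unit quaternion [w, x, y, z].
In Python, from bench import get_obs, optics, order gives the robot as it stands.
- The arm moves only by the tool apply_moves, never from a script. Its argument "deltas" is a list of rows, each a list of 6 numbers: the shift along the tool's x, y, z as a fraction of full scale, then the turn, a rotation vector about the tool's x, y, z as a fraction of full scale. In form: [[x, y, z, ax, ay, az], ...]. A call has 1 to 10 rows; each row is the pose to reach, as a shift and turn from the pose commanded when the call began, along the tool's axes at that moment, turning the shorter way round; what a row does not reach only later rows make up. Full scale, the value 1, is 0.4 m for a shift and pi rad for a turn. A row lasts 1/10 s, in which the tool goes at most 50 mm and 8.59 degrees, less where a joint would pass 70% of its speed; a pose out of reach is approached as far as the arm can. A call with a number of a shift or a turn outside -1 to 1 is refused whole. A call with a gripper value outside its range is refused whole. "fingers" is the opening, from 0 (shut) to 1 (fully open), set as the call begins (left out, the last holds). The fingers move at their own pace and stop on an object; "grip_force" is the grip in N (left out, the last holds). Time passes only in rows, so rows that repeat a pose let the fingers close. It gives the time, the measured TCP pose, the force, the opening and the grip force at its end, in the units of the state.
- get_obs(): the state, without advancing time (a new reading comes with each control period).
- optics.grab_frame(name): name is "side" or "top"; returns a dict with "img" (384x512x3 uint8, blue, green, red), "range_z" (384x512 float32, mm along the optical axis (not along the pixel's ray), 0 where there is no reading), "fx", "fy", "cx", "cy" (pixels), "k1" (the pictures are not rectified: a ray, as slopes to the right and down, at radius r is drawn at 1 + k1 r^2 times it, then the intrinsics apply), "cam_to_world" (4x4, takes a point from camera to world coordinates). Camera axes: x right, y down, z forward; pixel columns grow to the right and rows downward; lengths in mm; the calibration is good to about 2 mm. A picture is of the moment at which its call begins.
- order.finish_job(): hands the job in; it is judged then, once.
The state is a dict: "t": time; "q": joint angles; "qd": joint speeds; "joint_torque": joint torques, N m; "eef_pos": TCP position; "ee_rot": TCP orientation; "force": force on the tool from outside, world axes, zero at the start; "wrist_torque": the same for the moment, N m; "finger_gap": finger opening in mm; "finger_force": force on a finger pad.
Only numpy, scipy, OpenCV 4.12 (cv2) and the standard library are available. Lean on these libraries where they do the work, as an engineer would, in place of code of your own. Each camera call takes 0.05 s, during which the arm holds its last target. There are 200 camera calls.

## Working session

There is one attempt and no reset: what is moved stays moved. The work goes in short steps, Python scripts to look and compute and a tool call to move; the robot and the scene stay as the last step left them, time stands still between calls to the robot, and variables do not carry over. Pictures are saved under pics/ and viewed, at most 10 in all, crops included, and the job is handed in when it is done.

Besides the shell and the picture viewer there is one more tool, called after "Call:" as name(argument=value, ...) on one line, values as JSON. apply_moves: Moves the arm, as the interface text tells. Its arguments: {"type":"object","properties":{"deltas":{"type":"array"},"fingers":{"type":"number"},"grip_force":{"type":"number"}},"required":["deltas"]}

```bash
mkdir -p pics
cat > h.py <<'E'
import numpy as np, cv2
from bench import get_obs, optics, order
def grab(n):
    f=optics.grab_frame(n); return f
def cloud(f):
    h,w=f["range_z"].shape
    u,v=np.meshgrid(np.arange(w),np.arange(h))
    K=np.array([[f["fx"],0,f["cx"]],[0,f["fy"],f["cy"]],[0,0,1.]])
    p=cv2.undistortPoints(np.stack([u,v],-1).reshape(-1,1,2).astype(float),K,np.array([f["k1"],0,0,0,0.])).reshape(h,w,2)
    z=f["range_z"].astype(float)
    P=np.stack([p[...,0]*z,p[...,1]*z,z,np.ones_like(z)],-1)@np.array(f["cam_to_world"]).T
    P=P[...,:3]; P[z<=0]=np.nan
    return P
E
python3 - <<'E'
from h import *
for n in("top","side"):
    f=grab(n); cv2.imwrite(f"pics/{n}0.png",f["img"]); np.save(f"{n}0.npy",cloud(f))
    print(n,f["fx"],f["cx"],f["cy"],f["k1"],np.round(f["cam_to_world"],3).tolist(),(f["range_z"]>0).mean())
print(get_obs())
E
```

```text
top 376.0799451605082 250.97195871263966 185.9855069990972 -0.10807722030531439 [[0.002, -0.989, 0.15, 261.334], [-1.0, 0.003, 0.029, -50.9], [-0.029, -0.15, -0.988, 1365.793], [0.0, 0.0, 0.0, 1.0]] 0.9962158203125
side 486.03348483226335 252.9913032054967 184.10323264525547 -0.17683475642642807 [[-0.882, -0.254, 0.398, -89.167], [-0.472, 0.455, -0.755, 1042.928], [0.011, -0.854, -0.521, 836.807], [0.0, 0.0, 0.0, 1.0]] 0.9961140950520834
{'t': 0.1, 'q': array([-1.30199438e+00,  3.42637776e-01,  1.52490044e+00,  6.15058547e-06,
        1.27539975e+00, -1.45998052e-01]), 'qd': array([ 8.20507406e-04, -1.62105059e-03, -2.80883116e-03, -7.15184757e-04,
       -5.12377705e-05,  1.49837650e-04]), 'joint_torque': array([ 1.77943264e-03, -4.32005167e+01, -2.44694674e+01,  7.19422731e-02,
        5.25704341e-02, -4.20638969e-05]), 'eef_pos': array([ 211.49363999, -480.07528858,  188.62976708]), 'ee_rot': array([-6.71570103e-04,  9.78569568e-01,  2.05915392e-01, -3.83405696e-05]), 'force': array([-0.33113359,  1.17350332, -0.588114  ]), 'wrist_torque': array([-0.00476326,  0.01443403,  0.01031597]), 'finger_force': 0.0, 'finger_gap': 91.78623450636934}
```

View pics/top0.png

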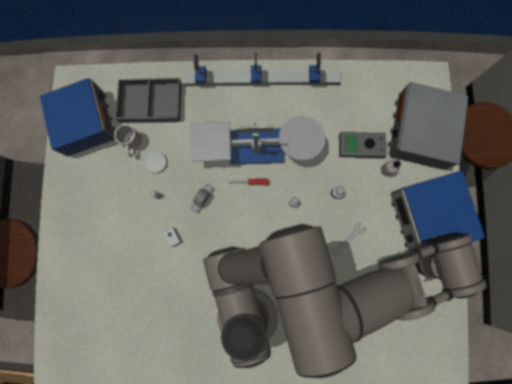

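View pics/side0.png

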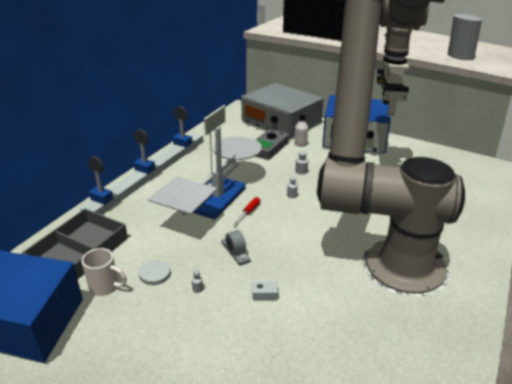

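The top picture shows the square pan at (210,142), round pan (302,138) and housing (203,198). The large weight is at (338,192), the medium at (294,202) and the small at (156,195). The screwdriver (258,182) lies between the housing and the medium weight. I'll measure these next.

```bash
cat >> h.py <<'E'
def sel(P,x0,x1,y0,y1,z0,z1):
    return P[(P[...,0]>x0)&(P[...,0]<x1)&(P[...,1]>y0)&(P[...,1]<y1)&(P[...,2]>z0)&(P[...,2]<z1)]
def rep(n,p):
    if len(p)<4: print(n,len(p)); return
    r=cv2.minAreaRect(p[:,:2].astype(np.float32))
    print(n,len(p),"med",np.round(np.median(p,0),1),"min",np.round(p.min(0)),"max",np.round(p.max(0)),"rect",np.round(r[0],1),np.round(r[1],1),round(r[2],1))
E
python3 - <<'E'
from h import *
for n in("top","side"):
    P=np.load(n+"0.npy")
    if n=="top":
        c={k:P[v,u] for k,(u,v) in dict(sq=(205,135),rd=(305,130),ho=(203,198),L=(338,192),M=(294,202),S=(156,195),bench=(230,215),mug=(125,135),disc=(156,162),meter=(360,145),jig=(172,237),sd=(260,182)).items()}
        for k,v in c.items(): print(k,np.round(v,1))
    for k,r in dict(sq=55,rd=0,ho=75,L=40,M=40,S=40).items():
        if r==0 or k=="sq":
            rep(n+k,sel(P,c[k][0]-95,c[k][0]+95,c[k][1]-110,c[k][1]+110,c[k][2]-12,c[k][2]+12)); continue
        for z in((8,80),(25,80),(50,80)): rep(n+k+str(z),sel(P,c[k][0]-r,c[k][0]+r,c[k][1]-r,c[k][1]+r,*z))
im=cv2.imread("pics/top0.png")[95:255,110:380]
cv2.imwrite("pics/c1.png",cv2.resize(im,None,fx=2.9,fy=2.9,interpolation=2))
E
```

```text
sq [632.5 146.2 106.1]
rd [ 648.4 -201.7  105.5]
ho [416.3 154.6  66.2]
L [ 435.  -314.8   75.8]
M [ 401.4 -162.4   69.4]
S [431.1 331.8  34. ]
bench [3.617e+02 6.490e+01 2.000e-01]
mug [667.6 473.2   1.7]
disc [557.7 342.6  14. ]
meter [ 612.1 -408.9   39.3]
jig [280.6 269.2  30.4]
sd [479.8 -44.6  20.8]
topsq 1591 med [610.1 128.9 108.3] min [539.  58.  98.] max [683. 201. 116.] rect [611.6 128.8] [141.9 141.2] 1.8
toprd 1585 med [ 622.3 -188.8  108.3] min [ 554. -267.  100.] max [ 700. -111.  117.] rect [ 626.9 -189. ] [156.5 145.6] 89.9
topho(8, 80) 325 med [421.1 162.7  44.5] min [371. 104.   8.] max [475. 207.  69.] rect [423.8 165.2] [ 86.7 103.8] 21.3
topho(25, 80) 185 med [423.3 162.9  59.5] min [393. 137.  25.] max [456. 195.  69.] rect [424.6 165.8] [36.7 58.6] 55.9
topho(50, 80) 142 med [423.4 165.9  61.2] min [396. 142.  50.] max [449. 193.  69.] rect [424.1 166.1] [36.7 50.9] 56.8
topL(8, 80) 144 med [ 439.3 -316.2   47.2] min [ 422. -343.    8.] max [ 465. -300.   79.] rect [ 443.5 -321.5] [42.6 42.6] 88.0
topL(25, 80) 133 med [ 439.8 -317.4   47.8] min [ 422. -343.   
[... 1975 characters left out ...]
 [ 392. -174.    8.] max [ 424. -145.   70.] rect [ 408.3 -158.8] [32.  27.7] 14.5
sideM(25, 80) 127 med [ 406.4 -156.9   44.4] min [ 392. -174.   25.] max [ 424. -146.   70.] rect [ 407.4 -159.1] [30.1 27.7] 14.3
sideM(50, 80) 43 med [ 407.7 -160.2   63.1] min [ 400. -171.   50.] max [ 420. -153.   70.] rect [ 409.6 -162. ] [20.1 18.2] 2.8
sideS(8, 80) 193 med [429.7 340.6  35.1] min [420. 326.   8.] max [449. 350.  62.] rect [432.6 339.6] [27.4 22.6] 27.6
sideS(25, 80) 138 med [430.7 339.6  38. ] min [421. 326.  25.] max [449. 350.  62.] rect [432.6 339.6] [27.4 22.6] 27.6
sideS(50, 80) 44 med [432.1 337.8  57.6] min [425. 329.  50.] max [443. 344.  62.] rect [433.3 336.7] [14.4 16.4] 33.7
```

View pics/c1.png

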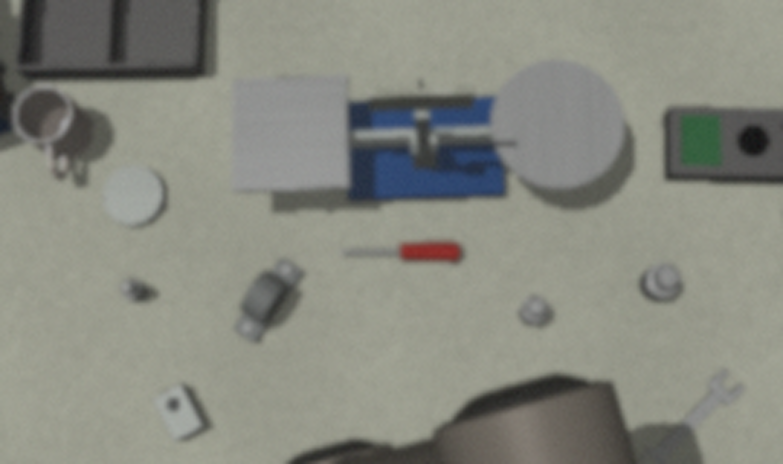

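The crop confirms the layout. The housing's long axis runs from (248,330) to (290,270), about -35° yaw, and the scale plate is around (420,100). Next is a planner that turns world targets into tool-frame fractions.

```bash
cat > plan.py <<'E'
# usage: plan.py x,y,z,phi[,nrows] ... ; one call; commanded pose kept in cmd.json
import json,sys,os,numpy as np
c=json.load(open("cmd.json")) if os.path.exists("cmd.json") else [211.603,-480.492,189.241,23.77]
p0=np.array(c[:3]);a=np.radians(c[3])
R=np.array([[np.cos(a),np.sin(a),0],[np.sin(a),-np.cos(a),0],[0,0,-1]])
prev=c
for s in sys.argv[1:]:
    t=[float(v) for v in s.split(",")]
    d=np.round(R.T@(np.array(t[:3])-p0)/400,3); w=(t[3]-c[3]+180)%360-180
    r=round(-w/180,3)
    n=max(np.linalg.norm(np.array(t[:3])-prev[:3])/50,abs((t[3]-prev[3]+180)%360-180)/8.59)
    prev=[*(p0+R@d*400),c[3]-r*180]
    print([*map(float,d),0,0,r],"rows>=%.1f"%n,np.round(prev,1))
json.dump(list(map(float,prev)),open("cmd.json","w"))
E
python3 plan.py 480,-180,250,80 423,166,160,145.5
```

```text
[0.917, -0.417, -0.152, 0, 0, -0.312] rows>=8.1 [ 480.1 -180.   250.    79.9]
[1.135, -1.266, 0.073, 0, 0, -0.676] rows>=7.6 [423.  165.9 160.  145.5]
```

Call:
apply_moves(deltas=[[0.917,-0.417,-0.152,0,0,-0.312],[0.917,-0.417,-0.152,0,0,-0.312],[0.917,-0.417,-0.152,0,0,-0.312],[0.917,-0.417,-0.152,0,0,-0.312],[0.917,-0.417,-0.152,0,0,-0.312],[0.917,-0.417,-0.152,0,0,-0.312],[0.917,-0.417,-0.152,0,0,-0.312],[0.917,-0.417,-0.152,0,0,-0.312],[0.917,-0.417,-0.152,0,0,-0.312],[0.917,-0.417,-0.152,0,0,-0.312]], fingers=1)

```text
t: 1.1
eef_pos: [480.6, -178.8, 249.7]
ee_rot: [-0.0, 0.765, 0.643, -0.0]
force: [-0.3, 0.1, -0.1]
finger_gap: 91.9
finger_force: 0.0
```

```bash
echo '[480.1,-180.0,250.0,79.93]'>cmd.json; python3 plan.py 423,166,150,145.5; python3 plan.py 423,166,60,145.5 423,166,29,145.5;python3 plan.py 423,166,34,145.5 423,166,150,145.5
```

```text
[0.827, -0.292, 0.25, 0, 0, -0.364] rows>=7.6 [422.9 166.1 150.  145.4]
[-0.0, -0.0, 0.225, 0, 0, -0.0] rows>=1.8 [422.9 166.1  60.  145.4]
[-0.0, -0.0, 0.302, 0, 0, -0.0] rows>=0.6 [422.9 166.1  29.2 145.4]
[-0.0, -0.0, -0.012, 0, 0, -0.0] rows>=0.1 [422.9 166.1  34.  145.4]
[-0.0, -0.0, -0.302, 0, 0, -0.0] rows>=2.3 [422.9 166.1 150.  145.4]
```

Call:
apply_moves(deltas=[[0.827,-0.292,0.25,0,0,-0.364],[0.827,-0.292,0.25,0,0,-0.364],[0.827,-0.292,0.25,0,0,-0.364],[0.827,-0.292,0.25,0,0,-0.364],[0.827,-0.292,0.25,0,0,-0.364],[0.827,-0.292,0.25,0,0,-0.364],[0.827,-0.292,0.25,0,0,-0.364],[0.827,-0.292,0.25,0,0,-0.364],[0.827,-0.292,0.25,0,0,-0.364],[0.827,-0.292,0.25,0,0,-0.364]])

```text
t: 2.1
eef_pos: [423.0, 164.7, 149.9]
ee_rot: [-0.0, 0.298, 0.954, -0.0]
force: [1.2, -0.3, 0.3]
finger_gap: 92.1
finger_force: 0.0
```

Call:
apply_moves(deltas=[[0,0,0.1,0,0,0],[0,0,0.2,0,0,0],[0,0,0.26,0,0,0],[0,0,0.302,0,0,0],[0,0,0.302,0,0,0],[0,0,0.302,0,0,0]])

```text
t: 2.7
eef_pos: [423.8, 164.8, 29.8]
ee_rot: [0.0, 0.299, 0.954, -0.0]
force: [0.2, -0.1, 0.5]
finger_gap: 91.6
finger_force: 0.0
```

Call:
apply_moves(deltas=[[0,0,0,0,0,0],[0,0,0,0,0,0],[0,0,0,0,0,0],[0,0,0,0,0,0],[0,0,0,0,0,0],[0,0,0,0,0,0],[0,0,0,0,0,0],[0,0,0,0,0,0]], fingers=0, grip_force=30)

```text
t: 3.5
eef_pos: [422.9, 166.2, 29.2]
ee_rot: [-0.0, 0.297, 0.955, -0.0]
force: [-0.4, -0.8, 0.8]
finger_gap: 32.7
finger_force: 0.0
```

Call:
apply_moves(deltas=[[0,0,-0.025,0,0,0],[0,0,-0.1,0,0,0],[0,0,-0.2,0,0,0],[0,0,-0.302,0,0,0],[0,0,-0.302,0,0,0],[0,0,-0.302,0,0,0],[0,0,-0.302,0,0,0]])

```text
t: 4.2
eef_pos: [422.1, 165.9, 149.2]
ee_rot: [-0.001, 0.297, 0.955, -0.0]
force: [-0.2, 0.0, -0.4]
finger_gap: 0.6
finger_force: 0.0
```

The fingers needed more time to close, so I lifted too early. I'll check the housing before trying again.

Run:
```python
from h import *
print(get_obs()["finger_gap"])
for n in("top","side"):
    f=grab(n);P=cloud(f); cv2.imwrite(f"pics/{n}1.png",f["img"])
    for z in((4,80),(25,80)): rep(n+str(z),sel(P,343,503,85,245,*z))
a=cv2.imread("pics/side1.png")[190:310,170:330]
cv2.imwrite("pics/c2.png",cv2.resize(a,None,fx=4,fy=4,interpolation=2))
```

```text
0.5654740456065399
top(4, 80) 63 med [462.8 137.1  11.3] min [347.  86.   4.] max [502. 244.  22.] rect [436.5 151.2] [162.6 150.1] 78.1
top(25, 80) 0
side(4, 80) 769 med [407.8 178.9  21.6] min [343.  86.   4.] max [503. 245.  69.] rect [422.5 166. ] [159.9 158.4] 0.6
side(25, 80) 357 med [412.6 176.6  52.7] min [389. 144.  25.] max [454. 195.  69.] rect [420.7 168.2] [36.  61.4] 60.6
```

View pics/c2.png

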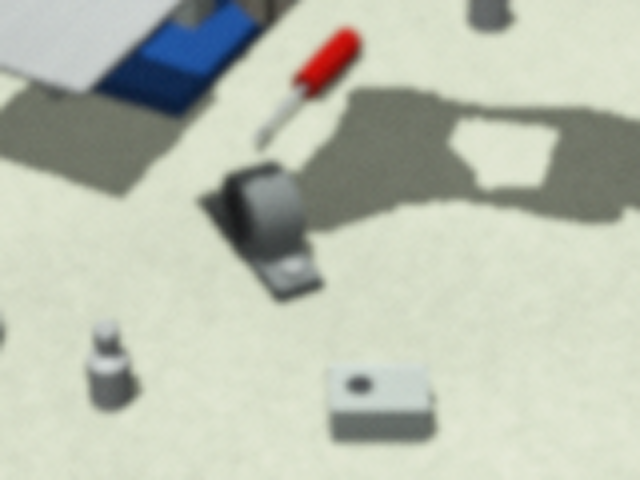

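The housing still stands upright at crop (265,230), essentially unmoved. I'll repeat the grasp and let the fingers close fully.

Call:
apply_moves(deltas=[[0,0,0,0,0,0],[0,0,0,0,0,0],[0,0,0,0,0,0],[0,0,0,0,0,0],[0,0,0,0,0,0],[0,0,0,0,0,0],[0,0,0,0,0,0],[0,0,0,0,0,0],[0,0,0,0,0,0],[0,0,0,0,0,0]], fingers=0.85)

```text
t: 5.3
eef_pos: [422.9, 166.1, 150.0]
ee_rot: [0.0, 0.297, 0.955, -0.0]
force: [-0.0, -0.9, -0.1]
finger_gap: 75.1
finger_force: 0.0
```

Call:
apply_moves(deltas=[[0,0,0.1,0,0,0],[0,0,0.2,0,0,0],[0,0,0.26,0,0,0],[0,0,0.302,0,0,0],[0,0,0.302,0,0,0],[0,0,0.302,0,0,0]])

```text
t: 5.9
eef_pos: [423.2, 166.2, 29.5]
ee_rot: [-0.0, 0.297, 0.955, -0.0]
force: [-1.0, -0.3, -0.9]
finger_gap: 78.0
finger_force: 0.0
```

Call:
apply_moves(deltas=[[0,0,0,0,0,0],[0,0,0,0,0,0],[0,0,0,0,0,0],[0,0,0,0,0,0],[0,0,0,0,0,0],[0,0,0,0,0,0],[0,0,0,0,0,0],[0,0,0,0,0,0],[0,0,0,0,0,0],[0,0,0,0,0,0]], fingers=0, grip_force=40)

```text
t: 6.9
eef_pos: [422.9, 166.1, 29.2]
ee_rot: [0.0, 0.297, 0.955, -0.0]
force: [0.6, -1.7, 0.4]
finger_gap: 3.1
finger_force: 0.0
```

Run:
```python
from h import *
o=get_obs();print(o["finger_gap"],o["finger_force"],o["force"],o["eef_pos"])
f=grab("side");P=cloud(f);np.save("s2.npy",P)
a=f["img"][130:300,150:350]
cv2.imwrite("pics/c3.png",cv2.resize(a,None,fx=3.5,fy=3.5,interpolation=2))
```

```text
3.080367270375009 0.0 [ 0.59574328 -1.7146663   0.38479313] [422.94713807 166.08024623  29.17104651]
```

View pics/c3.png

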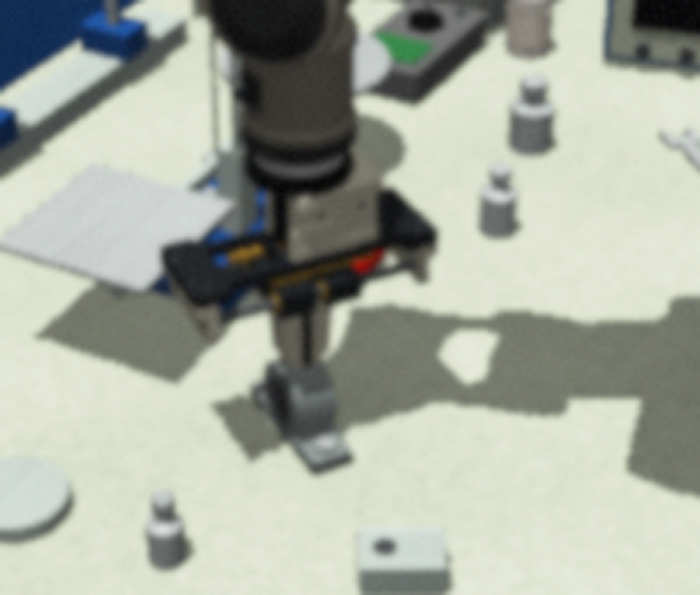

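The picture shows the closed fingers at (303,340), just behind or above the hub at (305,400), with the housing upright. I'll locate both in depth.

Run:
```python
from h import *
P=np.load("s2.npy")
for z in((4,14),(16,24),(24,40),(40,60),(60,75),(75,95),(95,112)): 
    p=sel(P,370,475,110,220,*z); rep(str(z),p)
for v in range(228,262,4):
    print(v,[tuple(np.round(P[v,u]).astype(int)) for u in range(224,252,4)])
```

```text
(4, 14) 144 med [403.3 189.3   7.3] min [371. 110.   4.] max [473. 218.  14.] rect [421.9 163.9] [107.8 102.7] 89.7
(16, 24) 99 med [397.2 185.5  18.7] min [371. 142.  16.] max [473. 207.  24.] rect [424.1 169.9] [ 31.6 108.7] 63.0
(24, 40) 90 med [405.7 181.6  32.6] min [390. 166.  24.] max [453. 194.  40.] rect [421.4 180.2] [27.6 63.3] 88.8
(40, 60) 156 med [407.8 179.9  50.5] min [389. 164.  40.] max [452. 195.  60.] rect [419.5 180.6] [62.4 30.6] 3.1
(60, 75) 96 med [415.6 173.7  64.9] min [398. 156.  60.] max [446. 190.  74.] rect [420.4 168.1] [33.3 40.4] 54.3
(75, 95) 93 med [414.3 171.8  86.1] min [401. 154.  76.] max [439. 186.  95.] rect [416.7 173.1] [41.5 17.9] 32.2
(95, 112) 90 med [416.  174.9 104.7] min [402. 154.  95.] max [439. 189. 112.] rect [416.3 173.3] [41.4 20.6] 32.8
228 [(np.int64(509), np.int64(85), np.int64(0)), (np.int64(439), np.int64(177), np.int64(85)), (np.int64(420), np.int64(188), np.int64(99)), (np.int64(417), np.int64(174), np.int64(91)), (np.int64(409), np.int64(167), np.int64(89)), (np.int64(403), np.int64(156), np.int64(84)), (np.int64(447), np
[... 1921 characters left out ...]
64(19)), (np.int64(393), np.int64(151), np.int64(4))]
256 [(np.int64(443), np.int64(194), np.int64(2)), (np.int64(432), np.int64(191), np.int64(4)), (np.int64(423), np.int64(186), np.int64(4)), (np.int64(407), np.int64(191), np.int64(14)), (np.int64(399), np.int64(185), np.int64(13)), (np.int64(386), np.int64(187), np.int64(20)), (np.int64(380), np.int64(176), np.int64(15))]
260 [(np.int64(434), np.int64(209), np.int64(2)), (np.int64(426), np.int64(202), np.int64(1)), (np.int64(417), np.int64(196), np.int64(0)), (np.int64(405), np.int64(196), np.int64(5)), (np.int64(389), np.int64(202), np.int64(16)), (np.int64(382), np.int64(194), np.int64(13)), (np.int64(373), np.int64(188), np.int64(12))]
```

Run:
```python
from h import *
P=np.load("s2.npy")
for v in range(196,240,3):
    print(v,[tuple(int(x) for x in np.round(P[v,u])) for u in (232,236,240)])
f=grab("top");Q=cloud(f)
for z in((95,110),(110,125),(125,140),(140,160),(160,180)): rep("s%s"%(z,),sel(P,300,540,60,280,*z)); rep("t%s"%(z,),sel(Q,300,540,60,280,*z))
```

```text
196 [(423, 181, 191), (407, 189, 200), (402, 178, 195)]
199 [(424, 178, 180), (407, 188, 191), (403, 177, 186)]
202 [(420, 187, 178), (408, 187, 181), (401, 179, 179)]
205 [(413, 198, 177), (407, 190, 175), (400, 181, 172)]
208 [(412, 200, 170), (410, 185, 162), (404, 174, 157)]
211 [(417, 192, 155), (407, 189, 157), (406, 171, 145)]
214 [(409, 205, 156), (402, 198, 155), (394, 192, 153)]
217 [(408, 208, 150), (400, 202, 148), (395, 190, 143)]
220 [(407, 210, 143), (400, 201, 139), (410, 165, 113)]
223 [(422, 184, 111), (416, 175, 108), (409, 166, 105)]
226 [(422, 184, 102), (416, 175, 98), (409, 166, 95)]
229 [(424, 182, 90), (418, 171, 85), (409, 166, 86)]
232 [(423, 183, 82), (415, 176, 80), (409, 167, 76)]
235 [(426, 178, 68), (417, 173, 68), (409, 166, 66)]
238 [(420, 189, 67), (414, 178, 63), (406, 171, 61)]
s(95, 110) 77 med [415.3 174.9 102.8] min [402. 154.  95.] max [439. 189. 109.] rect [416.3 173.3] [41.4 20.6] 32.8
t(95, 110) 8 med [539.6 180.  107.8] min [539. 168. 106.] max [540. 196. 110.] rect [539.5 182.2] [ 0.8 27.6] 0.3
s(110, 125) 41 med [416.  176.4 113.2] min [401. 154. 110.] max [540. 198. 121.] rect [468.8 182.7] [142.3  30.5] 11.7
t(110, 125) 1
s(125, 140) 78 med [406.3 189.2 137.1] min [345.  92. 127.] max [499. 255. 140.] rect [421.4 168.4] [171.7  72. ] 54.9
t(125, 140) 0
s(140, 160) 498 med [402.8 184.4 150.1] min [341. 102. 140.] max [503. 261. 160.] rect [420.  168.4] [184.5  74.8] 54.9
t(140, 160) 12 med [419.5 108.8 146.7] min [340.  99. 143.] max [426. 119. 160.] rect [384.2 104.9] [86.4 18.4] 6.2
s(160, 180) 922 med [429.  187.1 174.4] min [340.  74. 160.] max [501. 264. 180.] rect [421.2 167.8] [188.6  77.5] 55.9
t(160, 180) 280 med [380.9 105.1 173.9] min [342.  73. 164.] max [420. 131. 180.] rect [379.1 105.9] [49.  71.4] 67.7
```

Depth puts the gripper body's underside at z≈138 mm, where the reported TCP (29 mm) implies 95 mm. The real TCP is therefore about 43 mm higher than reported, and the fingers closed just above the hub. I'll open, lower part of the way and measure again.

Call:
apply_moves(deltas=[[0,0,0,0,0,0],[0,0,0,0,0,0],[0,0,0,0,0,0],[0,0,0,0,0,0],[0,0,0,0,0,0],[0,0,0,0,0,0],[0,0,0,0,0,0],[0,0,0,0,0,0],[0,0,0,0,0,0],[0,0,0,0,0,0]], fingers=0.85)

```text
t: 8.0
eef_pos: [422.9, 166.1, 29.2]
ee_rot: [0.0, 0.297, 0.955, -0.0]
force: [-0.3, -0.1, -0.5]
finger_gap: 75.1
finger_force: 0.0
```

Call:
apply_moves(deltas=[[0,0,0.02,0,0,0],[0,0,0.04,0,0,0],[0,0,0.06,0,0,0],[0,0,0.06,0,0,0],[0,0,0.06,0,0,0]])

```text
t: 8.5
eef_pos: [422.7, 166.0, 4.8]
ee_rot: [-0.0, 0.297, 0.955, -0.0]
force: [-0.1, -0.3, -0.5]
finger_gap: 78.0
finger_force: 0.0
```

Run:
```python
from h import *
o=get_obs();print(o["finger_gap"],o["force"],o["eef_pos"])
f=grab("side");P=cloud(f);np.save("s3.npy",P)
for z in range(10,170,10): rep(z,sel(P,340,510,70,265,z,z+10))
a=f["img"][130:300,150:350]
cv2.imwrite("pics/c4.png",cv2.resize(a,None,fx=3.5,fy=3.5,interpolation=2))
```

```text
77.95245172153668 [-0.14024063 -0.28924072 -0.49182245] [422.6814991  166.03134834   4.76071296]
10 142 med [393.3 188.1  15.4] min [368.  75.  10.] max [481. 210.  20.] rect [438.5 148.6] [ 48. 163.] 46.2
20 68 med [403.6 184.2  23.7] min [380. 165.  20.] max [453. 194.  30.] rect [416.7 179.6] [28.7 73. ] 90.0
30 62 med [406.1 180.8  35.5] min [390. 164.  30.] max [453. 196.  40.] rect [422.4 180.9] [29.8 63.6] 87.2
40 84 med [405.5 179.2  45.4] min [390. 130.  40.] max [454. 206.  50.] rect [416.6 166.4] [69.1 61.9] 17.6
50 123 med [407.6 177.7  55.5] min [385. 128.  50.] max [453. 217.  60.] rect [417.8 170.8] [103.   50.4] 36.2
60 171 med [418.3 170.1  64.9] min [383. 122.  60.] max [461. 218.  70.] rect [420.  166.7] [112.7  39.1] 53.8
70 58 med [408.  137.5  75.3] min [383. 126.  70.] max [461. 217.  80.] rect [421.6 167.5] [110.9  24.2] 57.0
80 55 med [437.2 205.1  85.1] min [383. 125.  80.] max [460. 217.  90.] rect [421.1 168. ] [112.4  22.2] 56.7
90 36 med [393.4 135.5  92.6] min [382. 127.  90.] max [457. 218. 100.] rect [419.1 169.8] [109.5  23.1] 59.3
100 8 med [402.8 132.4 105.9] min [360. 111. 101.] max [451. 225. 110.] rect [416.6 158.7] [145.7  29.2] 51.2
110 123 med [409.7 162.4 116.6] min [345. 103. 110.] max [501. 256. 120.] rect [416.6 170.3] [177.5  72.9] 50.5
120 266 med [402.9 177.  124.9] min [345. 104. 120.] max [490. 258. 130.] rect [418.5 167.1] [175.1  68.7] 55.6
130 213 med [423.3 196.  133.2] min [342. 110. 130.] max [501. 263. 140.] rect [420.3 168.5] [182.4  70.4] 55.9
140 395 med [426.8 187.4 147.2] min [341.  71. 140.] max [505. 262. 150.] rect [420.2 167. ] [189.6  78.3] 55.5
150 471 med [422.2 181.8 151.6] min [344.  74. 150.] max [500. 262. 160.] rect [420.6 168.3] [187.9  74. ] 55.1
160 109 med [401.8 170.8 164.9] min [378. 138. 160.] max [450. 193. 170.] rect [407.  170.5] [76.5 42. ] 21.2
```

View pics/c4.png

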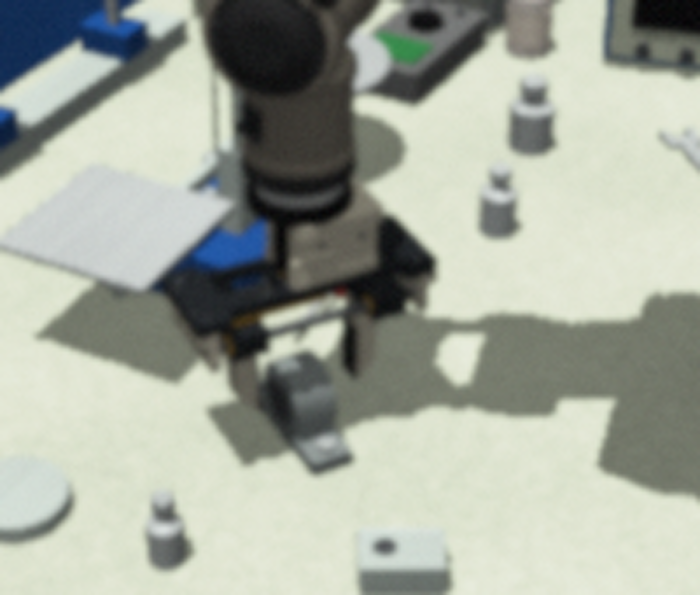

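The fingers now straddle the hub, left tip at (245,375) and right at (355,370), with tips at true z≈46. The offset is about +42 mm, so I'll lower another 16 mm and grip.

Call:
apply_moves(deltas=[[0,0,0.02,0,0,0],[0,0,0.04,0,0,0],[0,0,0.04,0,0,0],[0,0,0.04,0,0,0]])

```text
t: 8.95
eef_pos: [422.6, 166.0, -11.2]
ee_rot: [-0.0, 0.297, 0.955, -0.0]
force: [-0.0, -1.0, -0.6]
finger_gap: 77.7
finger_force: 0.0
```

Call:
apply_moves(deltas=[[0,0,0,0,0,0],[0,0,0,0,0,0],[0,0,0,0,0,0],[0,0,0,0,0,0],[0,0,0,0,0,0],[0,0,0,0,0,0],[0,0,0,0,0,0],[0,0,0,0,0,0],[0,0,0,0,0,0],[0,0,0,0,0,0]], fingers=0, grip_force=40)

```text
t: 9.95
eef_pos: [423.4, 166.3, -10.7]
ee_rot: [0.0, 0.297, 0.955, 0.0]
force: [1.9, 2.2, 0.7]
finger_gap: 33.8
finger_force: 39.8
```

```bash
echo '[422.9,166.1,-10.8,145.45]' > cmd.json; python3 plan.py 422.9,166.1,140,145.45; python3 plan.py 480,200,140,190 600,140,140,190
```

```text
[0.0, 0.0, -0.377, 0, 0, -0.0] rows>=3.0 [422.9 166.1 140.  145.4]
[-0.07, 0.151, 0.0, 0, 0, -0.248] rows>=5.2 [480.2 200.  140.  190.1]
[-0.402, 0.197, 0.0, 0, 0, -0.248] rows>=2.7 [600.  139.8 140.  190.1]
```

Gripped: 33.8 mm gap and 40 N. I'll lift, then carry with the closing axis along x so the hand stays clear of the scale plate.

Call:
apply_moves(deltas=[[0,0,-0.05,0,0,0],[0,0,-0.12,0,0,0],[0,0,-0.22,0,0,0],[0,0,-0.32,0,0,0],[0,0,-0.377,0,0,0],[0,0,-0.377,0,0,0],[0,0,-0.377,0,0,0],[0,0,-0.377,0,0,0],[0,0,-0.377,0,0,0],[0,0,-0.377,0,0,0]])

```text
t: 10.95
eef_pos: [422.3, 165.9, 138.8]
ee_rot: [-0.001, 0.297, 0.955, -0.001]
force: [0.9, -0.5, -5.0]
finger_gap: 33.7
finger_force: 39.8
```

```bash
python3 -c "
from h import *
print(get_obs()['force'],get_obs()['eef_pos'])
for i in range(4):
    grab('top'); print(get_obs()['force'])
"; echo '[422.9,166.1,140.0,145.45]' > cmd.json; python3 plan.py 510,160,140,118 612,136,140,92; python3 plan.py 612,136,105,92 612,136,62,92
```

```text
[ 0.89462494 -0.50532465 -5.01539216] [422.27411902 165.92847947 138.79375017]
[-0.28872917  0.19130994 -4.75848706]
[ 0.17381916 -0.10348557 -3.90939895]
[-0.15198847 -0.80831818 -3.42170615]
[ 0.21554733  0.23297332 -4.52324448]
[-0.188, 0.111, 0.0, 0, 0, 0.152] rows>=3.2 [510.  160.  140.  118.1]
[-0.432, 0.206, 0.0, 0, 0, 0.297] rows>=3.0 [612. 136. 140.  92.]
[0.0, 0.0, 0.088, 0, 0, -0.0] rows>=0.7 [612.  136.  104.8  92. ]
[0.0, 0.0, 0.195, 0, 0, -0.0] rows>=0.9 [612. 136.  62.  92.]
```

The lift reads about 4.3 N, roughly 440 g, so 300+150 is the likely answer.

Call:
apply_moves(deltas=[[-0.094,0.055,0,0,0,0.076],[-0.188,0.111,0,0,0,0.152],[-0.28,0.145,0,0,0,0.2],[-0.37,0.18,0,0,0,0.25],[-0.432,0.206,0,0,0,0.297],[-0.432,0.206,0,0,0,0.297],[-0.432,0.206,0,0,0,0.297],[-0.432,0.206,0,0,0,0.297],[-0.432,0.206,0,0,0,0.297],[-0.432,0.206,0,0,0,0.297]])

```text
t: 12.15
eef_pos: [611.9, 136.1, 140.0]
ee_rot: [0.0, 0.694, 0.72, -0.0]
force: [0.0, -0.8, -4.5]
finger_gap: 33.8
finger_force: 39.8
```

Run:
```python
from h import *
o=get_obs();print(o["finger_gap"],o["force"],o["eef_pos"])
f=grab("side");P=cloud(f)
for z in range(100,290,10): rep(z,sel(P,510,715,30,245,z,z+10))
cv2.imwrite("pics/c5.png",cv2.resize(f["img"][60:270,110:350],None,fx=2.8,fy=2.8,interpolation=2))
```

```text
33.760861271000685 [ 0.03674224 -0.79728367 -4.514437  ] [611.85879602 136.06379416 139.9832191 ]
100 574 med [592.2 143.3 109. ] min [541.  55. 103.] max [684. 202. 110.] rect [612.8 128.1] [142. 145.] 1.3
110 631 med [602.7 148.8 111.2] min [539.  58. 110.] max [682. 203. 116.] rect [611.9 130.7] [143.  141.2] 1.5
120 0
130 0
140 0
150 84 med [595.  162.9 156.1] min [591.  80. 151.] max [625. 193. 160.] rect [596.3 139.4] [114.   32.3] 76.6
160 153 med [598.6 167.5 164.7] min [590.  80. 160.] max [627. 195. 170.] rect [609.6 137.1] [ 36.9 114.8] 0.9
170 65 med [599.8 163.2 174. ] min [592. 107. 170.] max [625. 186. 180.] rect [604.5 145.4] [78.5 31. ] 74.9
180 63 med [599.8 161.9 185.4] min [580. 124. 180.] max [643. 168. 190.] rect [606.  151.1] [66.8 33.4] 19.5
190 89 med [599.4 158.2 195.6] min [575. 126. 190.] max [645. 168. 200.] rect [606.9 151.6] [71.8 34.1] 15.2
200 100 med [601.9 151.6 205.4] min [574. 126. 200.] max [646. 162. 210.] rect [607.8 149.3] [72.1 29.1] 15.9
210 135 med [610.1 144.8 215.1] min [574. 119. 210.] max [647. 157. 220.] rect [609.4 139.5] [36.6 71.1] 81.5
220 72 med [627.3 144.5 224.5] min [574. 125. 220.] max [648. 152. 230.] rect [611.1 137.9] [74.9 24.3] 4.5
230 32 med [631.9 145.  233.2] min [567. 123. 230.] max [644. 152. 240.] rect [605.3 145. ] [27.8 74. ] 74.8
240 99 med [566.2 145.7 247.5] min [522.  96. 240.] max [696. 174. 250.] rect [609.8 135.9] [173.7  73.9] 1.9
250 241 med [582.4 165.  255.9] min [522.  95. 250.] max [697. 177. 260.] rect [610.1 140.4] [177.7  76.2] 4.7
260 276 med [597.3 163.7 265.4] min [516.  97. 260.] max [704. 177. 270.] rect [610.9 137.2] [187.7  76.4] 1.5
270 193 med [595.6 158.6 276.1] min [515.  95. 270.] max [703. 176. 280.] rect [609.8 135.9] [189.6  75.4] 1.8
280 584 med [574.9 149.7 286.2] min [513.  94. 280.] max [707. 177. 290.] rect [610.1 136.2] [192.5  78.5] 2.1
```

View pics/c5.png

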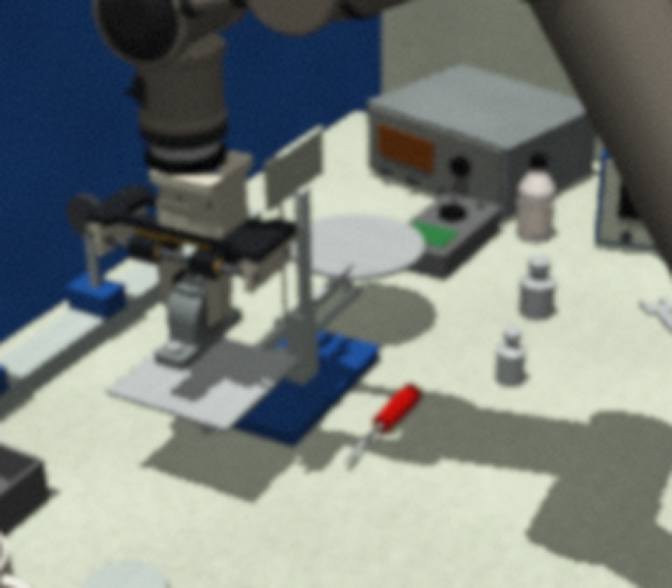

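The picture shows the housing held level over the square pan at (190,330), with the hand clear of the scale plate at (295,165). I'll lower it gently onto the pan and follow the force.

Call:
apply_moves(deltas=[[0,0,0.03,0,0,0],[0,0,0.06,0,0,0],[0,0,0.085,0,0,0],[0,0,0.1,0,0,0],[0,0,0.108,0,0,0],[0,0,0.118,0,0,0],[0,0,0.128,0,0,0],[0,0,0.138,0,0,0],[0,0,0.138,0,0,0],[0,0,0.138,0,0,0]])

```text
t: 13.2
eef_pos: [612.3, 135.8, 85.0]
ee_rot: [0.0, 0.695, 0.719, 0.0]
force: [-0.5, -0.8, -1.5]
finger_gap: 33.8
finger_force: 39.8
```

Call:
apply_moves(deltas=[[0,0,0.008,0,0,0],[0,0,0.016,0,0,0],[0,0,0.024,0,0,0],[0,0,0.03,0,0,0],[0,0,0.03,0,0,0],[0,0,0.03,0,0,0],[0,0,0.03,0,0,0]])

```text
t: 13.9
eef_pos: [612.3, 136.0, 73.0]
ee_rot: [0.0, 0.695, 0.719, 0.0]
force: [1.1, -2.5, 0.0]
finger_gap: 34.1
finger_force: 39.8
```

Run:
```python
from h import *
for i in range(3):
    f=grab("side"); o=get_obs();print(o["finger_gap"],o["force"],o["eef_pos"])
P=cloud(f)
for z in range(50,120,10): rep(z,sel(P,530,690,50,210,z,z+10))
```

```text
33.86903777642575 [ 1.00609782 -2.7489664   0.62079354] [612.25715669 135.95499326  73.00645389]
33.542271870716675 [ 2.13222836 -3.20285042  0.40534336] [612.24993082 136.00070083  73.01178551]
33.78978420417294 [ 2.2150379  -2.71162702  0.89971346] [612.25501222 135.98366715  72.99239365]
50 0
60 0
70 22 med [546.5 138.3  78.4] min [541.  56.  76.] max [683. 193.  80.] rect [612.6 124.6] [141.7 135.7] 0.5
80 918 med [585.  147.2  84.5] min [540.  54.  80.] max [685. 200.  90.] rect [613.9 127.3] [146.1 144. ] 1.7
90 132 med [596.8 165.2  96.2] min [591.  81.  90.] max [662. 194. 100.] rect [607.3 150.3] [128.1  59.1] 63.5
100 82 med [603.1 164.7 103.2] min [591. 104. 100.] max [625. 192. 110.] rect [608.1 148.1] [34.6 87.6] 1.4
110 54 med [598.8 163.  115.8] min [583. 142. 110.] max [640. 168. 120.] rect [610.2 156.3] [57.2 24.5] 5.2
```

Call:
apply_moves(deltas=[[0,0,-0.002,0,0,0],[0,0,-0.002,0,0,0],[0,0,-0.002,0,0,0],[0,0,-0.002,0,0,0],[0,0,-0.002,0,0,0],[0,0,-0.002,0,0,0],[0,0,-0.002,0,0,0],[0,0,-0.002,0,0,0]], fingers=0.8)

```text
t: 14.85
eef_pos: [612.0, 136.0, 73.6]
ee_rot: [0.0, 0.695, 0.719, -0.0]
force: [-1.5, 0.5, -0.1]
finger_gap: 73.6
finger_force: 0.0
```

Call:
apply_moves(deltas=[[0,0,-0.05,0,0,0],[0,0,-0.15,0,0,0],[0,0,-0.25,0,0,0],[0,0,-0.3,0,0,0],[0,0,-0.3,0,0,0],[0,0,-0.3,0,0,0],[0,0,-0.3,0,0,0]])

```text
t: 15.55
eef_pos: [611.1, 135.9, 191.7]
ee_rot: [-0.001, 0.695, 0.719, -0.001]
force: [-0.1, -0.4, -0.9]
finger_gap: 73.5
finger_force: 0.0
```

```bash
python3 - <<'E'
from h import *
o=get_obs();print(o["finger_gap"],o["force"],o["eef_pos"])
for n in("side","top"):
    P=cloud(grab(n))
    rep(n+"sq",sel(P,541,585,60,200,60,125)); rep(n+"hub",sel(P,560,660,60,210,105,165)); rep(n+"rd",sel(P,545,710,-280,-120,95,160))
E
echo '[612,136,192.2,92]'>cmd.json
python3 plan.py 470,80,190,60; python3 plan.py 411,-161,90,60;python3 plan.py 411,-161,-13,60
```

```text
73.45353696499454 [-0.0749885  -0.37311015 -0.85426015] [611.06872488 135.85026279 191.72056452]
sidesq 460 med [562.  135.   86.5] min [541.  60.  78.] max [585. 196.  91.] rect [563.  128.2] [ 43.8 136.1] 0.1
sidehub 410 med [600.8 151.7 132.3] min [591.  88. 105.] max [628. 194. 154.] rect [609.6 141.1] [ 36.8 106.2] 0.2
siderd 792 med [ 614.6 -185.9  134. ] min [ 545. -274.   95.] max [ 704. -120.  139.] rect [ 624.  -197.3] [152.8 158.3] 88.7
topsq 208 med [563.8  91.5  84.3] min [542.  60.  75.] max [585. 120.  95.] rect [563.5  89.9] [42.7 60.1] 0.6
tophub 67 med [607.5 110.3 134.3] min [593.  86. 105.] max [627. 121. 151.] rect [609.4 103.4] [33.8 34.2] 87.8
toprd 1632 med [ 620.2 -189.7  132.2] min [ 545. -266.  124.] max [ 702. -120.  141.] rect [ 623.7 -193.2] [146.3 156.5] 89.5
[-0.128, -0.36, 0.005, 0, 0, 0.178] rows>=3.7 [469.9  79.8 190.2  60. ]
[-0.595, 0.174, 0.25, 0, 0, -0.0] rows>=5.3 [ 411.  -161.1   90.2   60. ]
[0.0, -0.0, 0.258, 0, 0, -0.0] rows>=2.1 [ 411.  -161.1  -13.    60. ]
```

The square pan has dropped from 110 to about 86 mm, a tilt near +0.15 rad or roughly 410 g. I'll use 300 g + 150 g, with an expected residual near -0.015 rad. The medium weight goes first.

```bash
echo '[612,136,192.2,92]'>cmd.json
python3 plan.py 470,80,190,90 411,-163,90,90; python3 plan.py 411,-163,-31,90
```

```text
[-0.128, -0.36, 0.005, 0, 0, 0.011] rows>=3.1 [469.9  79.8 190.2  90. ]
[-0.73, -0.528, 0.255, 0, 0, 0.011] rows>=5.4 [ 411.1 -163.2   90.2   90. ]
[0.0, -0.0, 0.303, 0, 0, 0.0] rows>=2.4 [ 411.1 -163.2  -31.    90. ]
```

Call:
apply_moves(deltas=[[-0.04,-0.12,0.002,0,0,0.004],[-0.085,-0.24,0.004,0,0,0.008],[-0.128,-0.36,0.005,0,0,0.011],[-0.23,-0.4,0.05,0,0,0.011],[-0.33,-0.43,0.1,0,0,0.011],[-0.44,-0.46,0.15,0,0,0.011],[-0.55,-0.49,0.2,0,0,0.011],[-0.66,-0.51,0.255,0,0,0.011],[-0.73,-0.528,0.255,0,0,0.011],[-0.73,-0.528,0.255,0,0,0.011]])

```text
t: 16.65
eef_pos: [409.8, -165.9, 90.4]
ee_rot: [-0.001, 0.709, 0.706, -0.001]
force: [0.7, 1.2, 0.5]
finger_gap: 73.2
finger_force: 0.0
```

Call:
apply_moves(deltas=[[0,0,0,0,0,0],[0,0,0,0,0,0],[0,0,0.05,0,0,0],[0,0,0.1,0,0,0],[0,0,0.1,0,0,0],[0,0,0.1,0,0,0]])

```text
t: 17.25
eef_pos: [411.3, -162.3, 52.0]
ee_rot: [-0.0, 0.706, 0.708, -0.0]
force: [-0.2, 0.0, 0.1]
finger_gap: 73.3
finger_force: 0.0
```

Run:
```python
from h import *
o=get_obs();print(o["finger_gap"],o["force"],o["eef_pos"])
P=cloud(grab("side"))
for z in (15,30,60,75,85,100,110,125,150,165): rep(z,sel(P,310,520,-225,-105,z,z+10))
```

```text
73.26814798176645 [-0.1883601   0.03926557  0.08632076] [ 411.2764609  -162.32183122   51.95185661]
15 26 med [ 405.2 -151.5   19.6] min [ 393. -169.   16.] max [ 419. -144.   25.] rect [ 403.9 -155.1] [29.6 14. ] 36.3
30 27 med [ 405.  -151.5   35.8] min [ 394. -166.   30.] max [ 426. -145.   40.] rect [ 410. -155.] [32.2 20.7] 0.8
60 27 med [ 408.6 -160.1   66.7] min [ 400. -172.   62.] max [ 421. -148.   70.] rect [ 407.7 -159.1] [18.7 24.1] 23.7
75 0
85 7 med [ 447.3 -152.7   94.4] min [ 373. -160.   89.] max [ 454. -149.   95.] rect [ 413.4 -155.8] [80.9 10.6] 2.0
100 43 med [ 448.1 -153.1  104.8] min [ 358. -174.  100.] max [ 464. -145.  110.] rect [ 411.4 -160.9] [106.1  28.8] 1.3
110 45 med [ 447.  -153.2  115.6] min [ 357. -172.  110.] max [ 466. -149.  120.] rect [ 411.5 -160.9] [108.6  23.4] 0.4
125 49 med [ 373.5 -153.1  129.9] min [ 356. -171.  125.] max [ 467. -148.  135.] rect [ 411.2 -158.5] [110.9  22.8] 1.0
150 29 med [ 346.7 -147.9  156.9] min [ 325. -190.  151.] max [ 498. -126.  159.] rect [ 411.3 -158.3] [172.9  63.4] 0.1
165 193 med [ 410.4 -131.5  170. ] min [ 322. -199.  165.] max [ 498. -120.  175.] rect [ 410.5 -159.3] [176.8  77.1] 0.8
```

Call:
apply_moves(deltas=[[0,0,0.06,0,0,0],[0,0,0.12,0,0,0],[0,0,0.17,0,0,0],[0,0,0.203,0,0,0],[0,0,0.203,0,0,0],[0,0,0.203,0,0,0]])

```text
t: 17.9
eef_pos: [411.7, -163.4, -28.7]
ee_rot: [0.001, 0.707, 0.707, 0.0]
force: [0.4, -0.4, -0.6]
finger_gap: 73.6
finger_force: 0.0
```

Call:
apply_moves(deltas=[[0,0,0,0,0,0],[0,0,0,0,0,0],[0,0,0,0,0,0],[0,0,0,0,0,0],[0,0,0,0,0,0],[0,0,0,0,0,0],[0,0,0,0,0,0],[0,0,0,0,0,0],[0,0,0,0,0,0],[0,0,0,0,0,0]], fingers=0, grip_force=30)

```text
t: 18.9
eef_pos: [410.7, -163.1, -29.5]
ee_rot: [-0.0, 0.707, 0.707, -0.0]
force: [-3.3, 0.8, 4.9]
finger_gap: 33.6
finger_force: 30.0
```

```bash
echo '[411.1,-163.2,-31,90]'>cmd.json
python3 plan.py 411,-163,130,90; python3 plan.py 626,-220,130,90; python3 plan.py 626,-220,90,90 626,-220,79,90
```

```text
[0.0, -0.0, -0.402, 0, 0, -0.0] rows>=3.2 [ 411.1 -163.2  129.8   90. ]
[-0.142, 0.537, -0.0, 0, 0, -0.0] rows>=4.4 [ 625.9 -220.   129.8   90. ]
[0.0, 0.0, 0.1, 0, 0, -0.0] rows>=0.8 [ 625.9 -220.    89.8   90. ]
[0.0, 0.0, 0.127, 0, 0, -0.0] rows>=0.2 [ 625.9 -220.    79.    90. ]
```

Gripped (33.6 mm). I'll lift and carry it over the round pan.

Call:
apply_moves(deltas=[[0,0,-0.02,0,0,0],[0,0,-0.1,0,0,0],[0,0,-0.2,0,0,0],[0,0,-0.3,0,0,0],[0,0,-0.4,0,0,0],[0,0,-0.45,0,0,0],[0,0,-0.45,0,0,0],[0,0,-0.45,0,0,0]])

```text
t: 19.7
eef_pos: [410.7, -162.9, 149.8]
ee_rot: [-0.0, 0.707, 0.707, 0.0]
force: [0.5, 0.6, -3.8]
finger_gap: 33.1
finger_force: 30.0
```

Call:
apply_moves(deltas=[[-0.03,0.11,0,0,0,0],[-0.06,0.22,0,0,0,0],[-0.09,0.33,0,0,0,0],[-0.12,0.44,0,0,0,0],[-0.142,0.537,0,0,0,0],[-0.142,0.537,0,0,0,0],[-0.142,0.537,0,0,0,0],[-0.142,0.537,0,0,0,0]])

```text
t: 20.5
eef_pos: [624.3, -219.4, 148.6]
ee_rot: [-0.002, 0.707, 0.707, -0.001]
force: [-0.2, 0.2, -2.7]
finger_gap: 33.2
finger_force: 30.0
```

Run:
```python
from h import *
for i in range(3):
    f=grab("side"); o=get_obs();print(o["finger_gap"],o["force"],o["eef_pos"])
P=cloud(f)
for z in range(100,270,10): rep(z,sel(P,520,720,-300,-110,z,z+10))
```

```text
33.42784214177361 [-0.12312022  0.29064458 -2.41930955] [ 624.49004291 -219.54251106  149.58071413]
33.17404058272969 [-0.14025587 -0.01613561 -2.00317479] [ 624.73857541 -219.68093887  150.27455356]
33.09697808082259 [-0.43287291 -0.21559833 -2.3803793 ] [ 624.99506064 -219.80129091  150.76196166]
100 32 med [ 617.9 -129.3  103.6] min [ 613. -153.  100.] max [ 625. -111.  109.] rect [ 619.  -131.7] [42.2 12. ] 87.6
110 0
120 21 med [ 569.  -137.5  129.2] min [ 545. -218.  126.] max [ 678. -111.  130.] rect [ 596.9 -148.9] [152.3  63.2] 33.9
130 778 med [ 613.4 -188.7  134.1] min [ 544. -267.  130.] max [ 705. -110.  139.] rect [ 621.8 -186.3] [154.3 161.9] 25.3
140 0
150 0
160 0
170 0
180 25 med [ 617.6 -211.2  186.2] min [ 603. -225.  181.] max [ 646. -203.  189.] rect [ 624.1 -210.9] [40.  17.3] 17.0
190 41 med [ 624.4 -209.6  195.5] min [ 592. -222.  190.] max [ 652. -202.  200.] rect [ 622.2 -211.5] [17.3 58.5] 83.9
200 57 med [ 617.4 -210.2  204.9] min [ 587. -222.  200.] max [ 655. -203.  210.] rect [ 621.  -212.3] [67.6 18.5] 1.6
210 59 med [ 614.2 -210.4  216.4] min [ 588. -234.  210.] max [ 657. -202.  220.] rect [ 621.2 -211.6] [67.  25.7] 17.5
220 70 med [ 622.3 -213.3  224.6] min [ 589. -238.  221.] max [ 659. -204.  230.] rect [ 624.6 -221.2] [70.2 33.5] 4.8
230 62 med [ 623.1 -213.7  234.8] min [ 586. -233.  230.] max [ 660. -205.  240.] rect [ 622.6 -218.8] [26.1 74.8] 87.5
240 45 med [ 626.7 -212.3  244.6] min [ 584. -231.  240.] max [ 656. -207.  249.] rect [ 620.3 -218.8] [24. 72.] 89.9
250 52 med [ 642.7 -207.6  257.4] min [ 537. -252.  251.] max [ 711. -182.  260.] rect [ 624.3 -217.3] [ 70.1 174. ] 90.0
260 167 med [ 615.6 -191.6  265.6] min [ 536. -254.  260.] max [ 711. -177.  270.] rect [ 624.5 -214.2] [174.6  74.5] 1.7
```

Call:
apply_moves(deltas=[[0,0,0.05,0,0,0],[0,0,0.09,0,0,0],[0,0,0.11,0,0,0],[0,0,0.122,0,0,0],[0,0,0.132,0,0,0],[0,0,0.142,0,0,0],[0,0,0.152,0,0,0],[0,0,0.158,0,0,0],[0,0,0.158,0,0,0],[0,0,0.158,0,0,0]])

```text
t: 21.65
eef_pos: [626.2, -220.2, 87.5]
ee_rot: [0.0, 0.707, 0.707, 0.0]
force: [-0.6, -1.8, 0.5]
finger_gap: 33.3
finger_force: 30.0
```

Run:
```python
from h import *
for i in range(4):
    f=grab("side"); o=get_obs();print(o["finger_gap"],o["force"],o["eef_pos"])
P=cloud(f)
rep("rd",sel(P,545,710,-280,-120,90,135)); rep("sq",sel(P,541,585,60,200,60,130))
```

```text
33.320504701198104 [ 0.54955921 -1.45771225  0.72585593] [ 626.18063447 -220.13158241   87.5749264 ]
33.416418619155195 [-0.19123506 -1.16538374  0.57871357] [ 626.17295701 -220.10900485   87.56017859]
33.00359927519652 [ 0.12839769 -2.18187184  0.48735087] [ 626.14840141 -220.08260974   87.52459613]
33.2742455944937 [ 1.60970042 -2.15105729 -0.83970324] [ 626.13011477 -220.05545939   87.48692322]
rd 721 med [ 608.3 -185.5  117.3] min [ 545. -273.   91.] max [ 702. -120.  135.] rect [ 622.  -186.7] [155.5 153.3] 22.5
sq 458 med [562.4 133.3 103.1] min [541.  60.  97.] max [585. 199. 109.] rect [563.1 129.3] [ 43.6 138.2] 0.2
```

Load is transferred and the round pan has settled at about 117 mm. Releasing and retreating.

Call:
apply_moves(deltas=[[0,0,0,0,0,0],[0,0,0,0,0,0],[0,0,0,0,0,0],[0,0,0,0,0,0],[0,0,0,0,0,0],[0,0,0,0,0,0]], fingers=0.7)

```text
t: 22.45
eef_pos: [625.8, -219.9, 87.2]
ee_rot: [-0.0, 0.707, 0.707, -0.0]
force: [0.7, -0.3, -0.4]
finger_gap: 64.5
finger_force: 0.0
```

Call:
apply_moves(deltas=[[0,0,-0.05,0,0,0],[0,0,-0.15,0,0,0],[0,0,-0.25,0,0,0],[0,0,-0.28,0,0,0],[0,0,-0.28,0,0,0],[0,0,-0.28,0,0,0]])

```text
t: 23.05
eef_pos: [625.2, -219.7, 197.8]
ee_rot: [-0.001, 0.707, 0.707, -0.0]
force: [0.3, 0.6, -1.2]
finger_gap: 64.5
finger_force: 0.0
```

```bash
python3 - <<'E'
from h import *
o=get_obs();print(o["eef_pos"],o["finger_gap"])
P=cloud(grab("side"))
rep("rd",sel(P,545,710,-280,-120,90,125));rep("med",sel(P,580,670,-250,-180,130,200)); rep("sq",sel(P,541,585,60,200,60,130))
E
echo '[625.9,-220,197.8,90]'>cmd.json
python3 plan.py 460,-150,198,90;python3 plan.py 436,200,198,90;python3 plan.py 436,337,80,90;python3 plan.py 436,337,40,90
```

```text
[ 625.23236733 -219.68680637  197.75250291] 64.52100347370126
rd 721 med [ 609.8 -184.   116.8] min [ 545. -269.   91.] max [ 703. -120.  124.] rect [ 624.  -194.6] [157.6 148.9] 0.1
med 149 med [ 618.4 -214.9  155.9] min [ 605. -235.  130.] max [ 641. -200.  187.] rect [ 621.  -219.2] [29.7 38.2] 29.3
sq 471 med [562.3 135.  103.6] min [541.  60.  97.] max [585. 198. 108.] rect [563.3 129. ] [ 43.6 137.9] 0.2
[0.175, -0.415, -0.0, 0, 0, -0.0] rows>=3.6 [ 459.9 -150.   197.8   90. ]
[0.875, -0.06, -0.0, 0, 0, -0.0] rows>=7.0 [435.9 200.  197.8  90. ]
[0.342, 0.0, 0.295, 0, 0, -0.0] rows>=3.6 [435.9 336.8  79.8  90. ]
[0.0, 0.0, 0.1, 0, 0, -0.0] rows>=0.8 [435.9 336.8  39.8  90. ]
```

Call:
apply_moves(deltas=[[0.044,-0.104,0,0,0,0],[0.088,-0.208,0,0,0,0],[0.13,-0.31,0,0,0,0],[0.175,-0.415,0,0,0,0],[0.175,-0.415,0,0,0,0],[0.175,-0.415,0,0,0,0]])

```text
t: 23.7
eef_pos: [459.0, -149.5, 198.4]
ee_rot: [-0.001, 0.707, 0.707, -0.0]
force: [-0.8, -0.4, 1.4]
finger_gap: 64.3
finger_force: 0.0
```

Call:
apply_moves(deltas=[[0.12,-0.01,0,0,0,0],[0.24,-0.02,0,0,0,0],[0.36,-0.03,0,0,0,0],[0.48,-0.035,0,0,0,0],[0.6,-0.04,0,0,0,0],[0.72,-0.05,0,0,0,0],[0.84,-0.06,0,0,0,0],[0.875,-0.06,0,0,0,0],[0.875,-0.06,0,0,0,0],[0.875,-0.06,0,0,0,0]])

```text
t: 24.7
eef_pos: [436.4, 199.5, 198.5]
ee_rot: [0.0, 0.707, 0.707, -0.001]
force: [-0.2, 0.3, -0.3]
finger_gap: 63.9
finger_force: 0.0
```

Call:
apply_moves(deltas=[[0.08,0,0.05,0,0,0],[0.17,0,0.12,0,0,0],[0.26,0,0.18,0,0,0],[0.342,0,0.25,0,0,0],[0.342,0,0.295,0,0,0],[0.342,0,0.295,0,0,0],[0.342,0,0.375,0,0,0],[0.342,0,0.395,0,0,0],[0.342,0,0.395,0,0,0],[0.342,0,0.395,0,0,0]])

```text
t: 25.7
eef_pos: [436.9, 336.5, 42.5]
ee_rot: [0.0, 0.708, 0.707, 0.001]
force: [-0.6, -0.1, 0.2]
finger_gap: 64.2
finger_force: 0.0
```

Run:
```python
from h import *
o=get_obs();print(o["finger_gap"],o["force"],o["eef_pos"])
P=cloud(grab("side"))
for z in (10,20,30,50,70,80,90,100,115,140,150): rep(z,sel(P,350,520,280,400,z,z+10))
```

```text
64.22793377402445 [-0.58983354 -0.13453564  0.18925274] [436.91889209 336.45353558  42.51636434]
10 37 med [429.2 344.8  15.5] min [421. 329.  10.] max [520. 352.  19.] rect [470.  342.4] [99.1 17.8] 5.2
20 32 med [427.9 344.9  25.1] min [421. 330.  20.] max [440. 348.  30.] rect [428.2 341.9] [24.7 10.2] 44.6
30 67 med [430.1 340.2  35.8] min [420. 322.  30.] max [448. 351.  40.] rect [433.2 337.6] [26.5 23. ] 32.6
50 31 med [432.1 338.3  56.6] min [426. 328.  50.] max [442. 344.  60.] rect [433.8 336.2] [14.5 14.5] 33.3
70 2
80 33 med [469.2 344.4  86.3] min [395. 327.  80.] max [482. 347.  90.] rect [438.8 337.1] [86.7 19.8] 0.5
90 63 med [468.6 344.4  95.7] min [387. 325.  90.] max [485. 348. 100.] rect [436.  336.1] [98.  23.1] 0.2
100 66 med [468.2 344.1 104.6] min [386. 325. 101.] max [486. 349. 110.] rect [436.2 336.9] [ 24.3 100. ] 89.9
115 72 med [468.7 345.  119.9] min [386. 328. 115.] max [488. 348. 125.] rect [437.  337.8] [102.7  20.3] 0.1
140 21 med [471.1 336.1 147.2] min [350. 306. 141.] max [517. 369. 150.] rect [433.7 337.5] [ 63.7 166.8] 90.0
150 154 med [459.9 369.2 155.8] min [350. 301. 150.] max [520. 375. 160.] rect [435.  338.4] [170.2  72.3] 0.9
```

Call:
apply_moves(deltas=[[0,-0.005,0.06,0,0,0],[0,-0.005,0.12,0,0,0],[0,-0.005,0.165,0,0,0],[0,-0.005,0.185,0,0,0],[0,-0.005,0.185,0,0,0],[0,-0.005,0.185,0,0,0]])

```text
t: 26.35
eef_pos: [434.6, 337.2, -31.7]
ee_rot: [0.0, 0.707, 0.707, 0.001]
force: [-0.1, -0.3, 0.5]
finger_gap: 64.5
finger_force: 0.0
```

Call:
apply_moves(deltas=[[0,0,0,0,0,0],[0,0,0,0,0,0],[0,0,0,0,0,0],[0,0,0,0,0,0],[0,0,0,0,0,0],[0,0,0,0,0,0],[0,0,0,0,0,0],[0,0,0,0,0,0],[0,0,0,0,0,0],[0,0,0,0,0,0]], fingers=0, grip_force=25)

```text
t: 27.35
eef_pos: [434.0, 336.9, -32.7]
ee_rot: [0.0, 0.707, 0.707, 0.0]
force: [1.1, -0.2, 1.3]
finger_gap: 26.9
finger_force: 25.0
```

```bash
echo '[433.9,336.8,-34.2,90]'>cmd.json
python3 plan.py 434,337,190,90;python3 plan.py 434,180,190,90 455,-160,190,90;python3 plan.py 626,-165,190,90 626,-165,120,90
```

```text
[0.0, 0.0, -0.56, 0, 0, -0.0] rows>=4.5 [433.9 336.8 189.8  90. ]
[-0.392, 0.0, -0.0, 0, 0, -0.0] rows>=3.1 [433.9 180.  189.8  90. ]
[-1.242, 0.053, -0.0, 0, 0, -0.0] rows>=6.8 [ 455.1 -160.   189.8   90. ]
[-0.012, 0.427, -0.0, 0, 0, -0.0] rows>=3.4 [ 625.9 -164.8  189.8   90. ]
[-0.012, 0.427, 0.175, 0, 0, -0.0] rows>=1.4 [ 625.9 -164.8  119.8   90. ]
```

Gripped (26.9 mm). Carrying it to the round pan, beside the medium weight.

Call:
apply_moves(deltas=[[0,0,-0.02,0,0,0],[0,0,-0.1,0,0,0],[0,0,-0.22,0,0,0],[0,0,-0.34,0,0,0],[0,0,-0.46,0,0,0],[-0.1,0,-0.56,0,0,0],[-0.2,0,-0.56,0,0,0],[-0.3,0,-0.56,0,0,0],[-0.392,0,-0.56,0,0,0],[-0.392,0,-0.56,0,0,0]])

```text
t: 28.35
eef_pos: [433.2, 176.5, 191.6]
ee_rot: [0.0, 0.708, 0.706, -0.001]
force: [-0.3, -0.1, -1.4]
finger_gap: 26.4
finger_force: 25.0
```

Call:
apply_moves(deltas=[[-0.1,0.01,0,0,0,0],[-0.22,0.015,0,0,0,0],[-0.34,0.02,0,0,0,0],[-0.46,0.03,0,0,0,0],[-0.58,0.04,0,0,0,0],[-0.7,0.05,0,0,0,0],[-0.8,0.053,0,0,0,0],[-0.85,0.053,0,0,0,0],[-0.85,0.053,0,0,0,0],[-0.85,0.053,0,0,0,0]])

```text
t: 29.35
eef_pos: [454.9, -159.3, 191.0]
ee_rot: [-0.001, 0.707, 0.707, 0.0]
force: [-0.6, 0.6, -1.4]
finger_gap: 26.4
finger_force: 25.0
```

Call:
apply_moves(deltas=[[-0.003,0.1,0,0,0,0],[-0.006,0.2,0,0,0,0],[-0.009,0.3,0,0,0,0],[-0.012,0.38,0,0,0,0],[-0.012,0.427,0,0,0,0],[-0.012,0.427,0,0,0,0],[-0.012,0.427,0.08,0,0,0],[-0.012,0.427,0.15,0,0,0],[-0.012,0.427,0.15,0,0,0],[-0.012,0.427,0.15,0,0,0]])

```text
t: 30.35
eef_pos: [625.4, -163.8, 132.0]
ee_rot: [-0.0, 0.707, 0.707, -0.0]
force: [-0.2, 0.2, -1.7]
finger_gap: 26.3
finger_force: 25.0
```

Run:
```python
from h import *
for i in range(2):
    f=grab("side"); o=get_obs();print(o["finger_gap"],o["force"],o["eef_pos"])
P=cloud(f)
rep("rd",sel(P,545,710,-280,-120,90,124))
for z in range(140,250,10): rep(z,sel(P,560,690,-250,-110,z,z+10))
cv2.imwrite("pics/c6.png",cv2.resize(f["img"][60:240,130:330],None,fx=3.2,fy=3.2,interpolation=2))
```

```text
26.446606682965584 [-0.13053553 -1.17869194 -1.30620031] [ 626.25767439 -164.33059169  133.05117923]
26.662491685810647 [ 0.80402117 -0.73993157 -1.43638167] [ 626.64465278 -164.66105378  133.50429766]
rd 720 med [ 608.3 -183.3  116.8] min [ 545. -272.   90.] max [ 702. -120.  123.] rect [ 622.5 -196.7] [151.2 156. ] 85.8
140 28 med [ 614.4 -212.4  145.2] min [ 605. -227.  141.] max [ 634. -205.  150.] rect [ 617.4 -212.8] [29.6 15. ] 29.9
150 24 med [ 614.7 -213.5  156. ] min [ 606. -240.  151.] max [ 624. -203.  160.] rect [ 612.7 -219.8] [37.7 16.2] 75.1
160 15 med [ 616.1 -217.5  164.5] min [ 605. -233.  161.] max [ 644. -152.  169.] rect [ 619.  -191.5] [78.8 26.8] 71.8
170 36 med [ 617.9 -156.4  175.6] min [ 602. -224.  170.] max [ 648. -150.  180.] rect [ 612.2 -181.7] [72.8 43.7] 62.2
180 53 med [ 621.2 -156.4  184.7] min [ 595. -230.  180.] max [ 651. -148.  190.] rect [ 613. -180.] [86.8 51.7] 65.7
190 57 med [ 617.4 -155.9  194.1] min [ 591. -176.  190.] max [ 653. -148.  200.] rect [ 620.1 -155.8] [62.9 24.8] 16.4
200 68 med [ 619.8 -157.6  203.6] min [ 591. -176.  200.] max [ 653. -150.  210.] rect [ 621.9 -162.4] [61.8 25.4] 1.0
210 46 med [ 616.5 -159.8  214.6] min [ 592. -176.  210.] max [ 642. -150.  220.] rect [ 616.8 -160.8] [50.8 25. ] 7.4
220 41 med [ 619.6 -159.   224.2] min [ 591. -175.  220.] max [ 643. -149.  230.] rect [ 617.4 -158.7] [21.9 53.6] 78.3
230 9 med [ 583.2 -154.5  236.4] min [ 579. -180.  232.] max [ 643. -140.  239.] rect [ 608.9 -154.1] [62.9 37.7] 13.7
240 50 med [ 596.4 -135.9  245.1] min [ 573. -186.  240.] max [ 679. -126.  250.] rect [ 624.2 -158.5] [ 59.1 105.5] 85.6
```

View pics/c6.png

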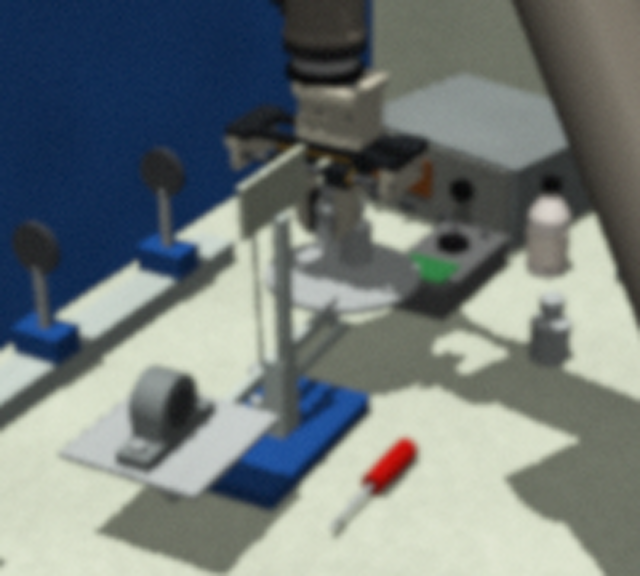

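The picture shows the housing upright on the square pan at (165,410) and the medium weight on the round pan at (355,235). The small weight is held above the round pan, clear of the scale plate at (270,190). Lowering it now.

Call:
apply_moves(deltas=[[0,0,0.04,0,0,0],[0,0,0.08,0,0,0],[0,0,0.1,0,0,0],[0,0,0.11,0,0,0],[0,0,0.12,0,0,0],[0,0,0.13,0,0,0],[0,0,0.138,0,0,0],[0,0,0.138,0,0,0],[0,0,0.138,0,0,0],[0,0,0.138,0,0,0]])

```text
t: 31.45
eef_pos: [626.0, -164.8, 76.3]
ee_rot: [0.0, 0.707, 0.707, 0.0]
force: [0.9, -1.1, -0.4]
finger_gap: 26.4
finger_force: 25.0
```

Run:
```python
from h import *
for i in range(4):
    f=grab("side"); o=get_obs();print(o["finger_gap"],o["force"],o["eef_pos"])
P=cloud(f)
rep("rd",sel(P,545,600,-280,-120,90,124)); rep("sq",sel(P,541,585,60,200,60,130))
```

```text
26.293484114831884 [ 0.42338231 -0.82109124 -0.38964152] [ 625.9645789  -164.83256203   76.25407114]
26.256112454431484 [ 0.20442076 -1.41351801 -0.21850265] [ 625.98457398 -164.83263341   76.24895323]
26.2791905100251 [ 0.61211917 -0.65527507 -0.34526725] [ 625.96596425 -164.84150426   76.19791546]
26.441814276693783 [ 0.87630267 -0.81856913 -0.22424925] [ 625.95699645 -164.85413116   76.20173008]
rd 302 med [ 576.1 -181.7  109.1] min [ 545. -264.  101.] max [ 600. -120.  114.] rect [ 572.7 -191.5] [143.1  54.5] 88.6
sq 471 med [561.6 135.4 111.1] min [541.  60. 101.] max [585. 198. 116.] rect [563.4 129.2] [ 43.6 138. ] 0.4
```

Nearly all the load is transferred. I'll release, lift straight up and check.

Call:
apply_moves(deltas=[[0,0,0.002,0,0,0],[0,0,0.003,0,0,0],[0,0,0.003,0,0,0],[0,0,0.003,0,0,0],[0,0,0.003,0,0,0],[0,0,0.003,0,0,0]], fingers=0.55)

```text
t: 32.25
eef_pos: [625.8, -164.8, 74.8]
ee_rot: [0.0, 0.707, 0.707, -0.0]
force: [0.4, 0.0, -0.5]
finger_gap: 50.6
finger_force: 0.0
```

Call:
apply_moves(deltas=[[0,0,-0.04,0,0,0],[0,0,-0.12,0,0,0],[0,0,-0.22,0,0,0],[0,0,-0.32,0,0,0],[0,-0.08,-0.32,0,0,0],[0,-0.18,-0.32,0,0,0],[0,-0.28,-0.32,0,0,0],[0,-0.38,-0.32,0,0,0],[0,-0.38,-0.32,0,0,0],[0,-0.38,-0.32,0,0,0]])

```text
t: 33.25
eef_pos: [473.8, -165.0, 203.6]
ee_rot: [0.001, 0.707, 0.707, 0.0]
force: [0.3, -0.1, 0.7]
finger_gap: 50.4
finger_force: 0.0
```

Call:
apply_moves(deltas=[[0,0,0,0,0,0],[0,0,0,0,0,0],[0,0,0,0,0,0],[0,0,0,0,0,0],[0,0,0,0,0,0],[0,0,0,0,0,0],[0,0,0,0,0,0],[0,0,0,0,0,0],[0,0,0,0,0,0],[0,0,0,0,0,0]])

```text
t: 34.25
eef_pos: [473.8, -164.8, 202.8]
ee_rot: [0.0, 0.707, 0.707, -0.0]
force: [-0.2, -0.1, -0.9]
finger_gap: 50.8
finger_force: 0.0
```

Run:
```python
from h import *
f=grab("side")
P=cloud(f)
rep("rd",sel(P,545,600,-280,-120,90,124)); rep("sq",sel(P,541,585,60,200,60,130))
cv2.imwrite("pics/c7.png",cv2.resize(f["img"][60:240,130:330],None,fx=3.2,fy=3.2,interpolation=2))
```

```text
rd 302 med [ 575.5 -180.1  108.2] min [ 545. -265.  100.] max [ 600. -120.  114.] rect [ 572.6 -192.6] [144.4  54.5] 89.9
sq 472 med [562.  133.4 112.2] min [541.  60. 106.] max [585. 198. 117.] rect [562.8 129. ] [ 43.7 137.8] 0.8
```

View pics/c7.png

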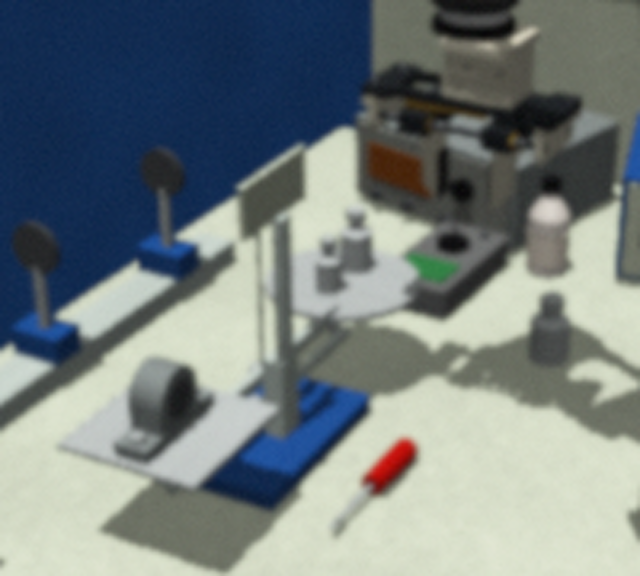

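The housing at (165,410) and both weights at (330,270) and (355,245) stand upright. The pan heights of 112 and 108 mm give a tilt of about -0.0125 rad, inside the ±0.033 marks.

```bash
python3 -c "
from h import *
print(order.finish_job())"
```

```text
the job is handed in; nothing more can be done
None
```

I handed the job in with the housing on the square pan and the 300 g and 150 g weights on the round pan. By the cameras the beam is about 0.013 rad from level, within the marks, so the housing weighs roughly 0.41 kg; the 600 g weight stays on the bench, and no verdict came back.

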